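# Turn the table radio up three clicks

### The arm

A 7-joint arm with a two-finger parallel gripper is mounted at the origin on the work surface. World frame = base frame: x ahead of the robot, y to its left, z up, the work surface at z = 0. Lengths are in m, angles in rad, forces in N, time in s.
With the tool pointing down it reaches from about 0.4 to 0.9 m from the base axis. Payload 5.5 kg.
Tool frame: the origin (TCP) lies on the centre line of the jaws, within the pads' length; the fingertips stand 25 mm ahead of it and the grasp point (between the pads) lies 6 mm ahead of it; z points along the fingers, y is the line along which they close (so a half turn about z gives the same grasp; the last joint's range is limited). The gripper opens to 92 mm and grips with 3 to 60 N. Pads are 19 mm wide; open, the fingers measure 130 mm over their backs; the gripper's body (75 mm by 190 mm) begins 47 mm behind the grasp point.
Start: joints at [-0.904, 0.501, -0.427, 1.55, 0.221, 1.138, -0.21], TCP at [0.255, 0.598, 0.214] pointing down, gripper open.
Joint ranges: [-2.88, 2.88], [-0.31, 2.03], [-1.54, 1.56], [0.2, 2.42], [-1.41, 4.55], [0.19, 2.02], [-2.57, 2.57]. Speed limits (rad/s): [2.57, 2.57, 3.14, 3.14, 3.14, 3.14, 3.14].

### API

Orientations are given as a unit quaternion [x, y, z, w].
In Python, from workcell import get_obs, viewer, order gives the robot as it stands. The module is installed in compiled form; this text tells all that it offers.
- The arm moves only by the tool arm_command, never from a script. Its argument "commands" is one flat list of numbers, 7 for each row, row after row: the shift along the tool's x, y, z in m, then the turn, a rotation vector about the tool's x, y, z in rad, then the gripper command: -1 is shut, 1 is fully open, values between are in proportion. In form: [dx, dy, dz, wx, wy, wz, fingers, dx, dy, dz, wx, wy, wz, fingers, ...]. A call has 1 to 12 rows; each row is the pose to reach, as a shift and turn from the pose commanded when the call began, along the tool's axes at that moment; what a row does not reach only later rows make up. A row lasts 1/12 s, in which the tool goes at most 41.7 mm and 7.16 degrees, less where a joint would pass 70% of its speed; a pose out of reach is approached as far as the arm can. A call with a gripper value outside its range is refused whole. The fingers move at their own pace and stop on an object; "newtons" is the grip in N (left out, the last holds). Time passes only in rows, so rows that repeat a pose let the fingers close. It gives the time, the measured TCP pose, the force, the opening and the grip force at its end, in the units of the state.
- get_obs(): the state, without advancing time (a new reading comes with each control period).
- viewer.snapshot(name): name is "scene" or "top"; returns a dict with "img" (384x512x3 uint8, red, green, blue), "range_z" (384x512 float32, m along the optical axis (not along the pixel's ray), 0 where there is no reading), "fov_y" (degrees; the focal length in pixels is half the picture's height over the tangent of half this angle, whatever the lens; pixels are square), "cx", "cy" (the principal point, pixels), "k1" (the pictures are not rectified: a ray, as slopes to the right and down, at radius r is drawn at 1 + k1 r^2 times it, then the intrinsics apply), "T" (4x4, takes a point from camera to world coordinates). Camera axes: x right, y down, z forward; pixel columns grow to the right and rows downward; lengths in m; the calibration is good to about 2 mm. A picture is of the moment at which its call begins.
- order.finish_job(): hands the job in; it is judged then, once.
The state is a dict: "clock": time; "joint_pos": joint angles; "qvel": joint speeds; "joint_efforts": joint torques, N m; "ee_pos": TCP position; "ee_rot": TCP orientation; "contact_force": force on the tool from outside, world axes, zero at the start; "wrist_torque": the same for the moment, N m; "finger_gap": finger opening in m; "grip_force": force on a finger pad.
Only numpy, scipy, OpenCV 4.12 (cv2) and the standard library are available. Lean on these libraries where they do the work, as an engineer would, in place of code of your own. Each camera call takes 0.05 s, during which the arm holds its last target. There are 200 camera calls.

### The job

The radio on the packing table is too quiet: turn it up by exactly three clicks from where it stands, by pressing a fingertip lightly on top of its volume wheel (the wide one of the two ridged wheels) and rolling the wheel's top edge away from the loudspeaker grille. Leave the narrow tuning wheel as it is, and take the finger off at the end.

Things in the scene. Friction and masses are not known exactly. Their poses are not given: they have to be found in the camera images.
- volume (a joint): Angle (rad) of the volume wheel; grows as its top rolls away from the grille (louder). It clicks at multiples of 0.349 rad (20 degrees: one click, one ridge, 10.5 mm along the rim): let go in between, it springs to the nearer, though it may now and then balance half-way; about 1 N along the rim passes a click. End stops at -1.48 and 1.83; it starts between -2 and 0 clicks.
- volume_top (a point): Top of the volume wheel, mid-width, 105 mm above the table; does not turn. x: level, the rolling direction (louder), away from the grille; z up. The axle is 30 mm below. The wheel is sprung: pressed, it sinks from about 3 N on, 0.9 N per mm, to a stop at 6 mm. Sunk 3 to 5 mm, a fingertip dragged along x rolls it without slip, 30 mm per rad. The wheel is the radio's left or right one.
- volume_index (a point): The white ridge on the rim of the volume wheel, 30 mm from its axle; turns with it and is at the very top at joint value 0. The wheel: black, 18 ridges, 28 mm wide, 60 mm across, standing 20 mm out of the flat top of a wooden radio (130 deep, 260 wide, 85 high, fixed).
- tuning_index (a point): The white ridge on the rim of the tuning wheel, 30 mm from its axle; turns with it. This wheel, to be left alone, is also black and 60 mm across but only 12 mm wide; it stands 110 mm beside the volume wheel on the same radio, flat wood between.

How it is judged:
At the end, for the whole second after the job is handed in: The volume wheel rests three clicks louder than it started (60 degrees, about 13 degrees either way): its white ridge has moved 24 to 36 mm in a straight line and joint volume is above 0.17 rad; the tuning wheel's white ridge is within 6 mm of where it was; the wheel is at rest (distance of volume_index from where it was at the start of the episode between 0.024 and 0.036 m and value of joint volume above 0.17 rad and distance of tuning_index from where it was at the start of the episode below 0.006 m and velocity of joint volume between -0.1 and 0.1 rad/s); the robot touches nothing.
It fails at once if the tuning wheel was turned a click (distance of tuning_index from where it was at the start of the episode above 0.009 m).
It also fails if it takes over 35 s, if anything falls off the work surface, if the arm or the gripper's body presses on something with over 40 N, if the wrist force passes 120 N, or if a joint passes its speed limit or range.

## Working session

There is one attempt and no reset: what is moved stays moved. The work goes in short steps, Python scripts to look and compute and a tool call to move; the robot and the scene stay as the last step left them, time stands still between calls to the robot, and variables do not carry over. Pictures are saved under pics/ and viewed, at most 10 in all, crops included, and the job is handed in when it is done.

Besides the shell and the picture viewer there is one more tool, called after "Emit:" by a JSON object that holds its "fn" and its "kwargs", one argument or row to a line. arm_command: Moves the arm, as the interface text tells. Its arguments: {"type":"object","properties":{"commands":{"type":"array"},"newtons":{"type":"number"}},"required":["commands"]}

```bash
mkdir -p pics
cat > h.py <<'E'
import numpy as np,cv2
from workcell import get_obs,viewer,order
def snap(n):
    s=viewer.snapshot(n); np.savez(f'{n}.npz',**s); return s
def K(s):
    f=192/np.tan(np.radians(s['fov_y'])/2); return f
def pt(s,u,v,z=None,wz=None):
    f=K(s); d=np.array([(u-s['cx'])/f,(v-s['cy'])/f]); x=d.copy()
    for _ in range(20): x=d/(1+s['k1']*(x@x))
    T=s['T']; r=np.array([x[0],x[1],1.])
    if wz is not None: z=(wz-T[2,3])/(T[:3,:3]@r)[2]
    elif z is None: z=s['range_z'][int(round(v)),int(round(u))]
    return (T[:3,:3]@(r*z))+T[:3,3]
E
python3 - <<'E'
from h import *
a=snap('scene');b=snap('top')
o=get_obs();print(o['clock'],o['ee_pos'],o['ee_rot'],o['contact_force'],o['finger_gap'])
for s in(a,b):print(s['fov_y'],s['k1'],s['T'][:3,3].round(3))
cv2.imwrite('pics/a.png',a['img'][...,::-1]);cv2.imwrite('pics/b.png',b['img'][...,::-1])
E
```

```text
0.1 [0.25521786 0.59712811 0.21272031] [ 2.00522232e-01  9.79688789e-01 -8.24958160e-04 -1.74181940e-04] [-0.50131801  0.12058777  1.01184554] 0.09204089884918326
52.824847776634286 -0.012119902472557814 [0.836 0.48  0.533]
57.865137826968294 -0.09245769996938615 [0.442 0.037 0.757]
```

View pics/a.png

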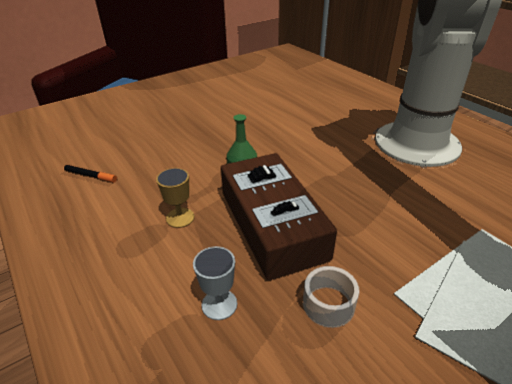

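View pics/b.png

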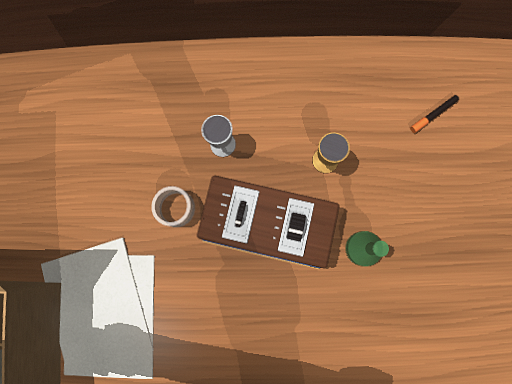

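Run:
```python
from h import *
a=dict(np.load('scene.npz'));b=dict(np.load('top.npz'))
A=cv2.resize(a['img'][145:275,210:340,::-1],None,fx=4.6,fy=4.6,interpolation=cv2.INTER_CUBIC)
B=cv2.resize(b['img'][170:275,190:350,::-1],None,fx=5,fy=5,interpolation=cv2.INTER_CUBIC)
cv2.imwrite('pics/a2.png',A);cv2.imwrite('pics/b2.png',B)
for p in [(213,176),(341,203),(328,267),(198,239),(297,226),(241,214)]: print(p,pt(b,*p,wz=.085).round(4), pt(b,*p).round(3))
print(b['T'].round(3),a['T'].round(3))
```

```text
(213, 176) [0.585  0.1368 0.085 ] [0.585 0.137 0.084]
(341, 203) [ 0.5262 -0.1135  0.085 ] [ 0.537 -0.133 -0.002]
(328, 267) [ 0.4042 -0.0825  0.085 ] [ 0.399 -0.098 -0.   ]
(198, 239) [0.4613 0.1655 0.085 ] [0.464 0.182 0.001]
(297, 226) [ 0.4832 -0.0261  0.085 ] [ 0.482 -0.024  0.104]
(241, 214) [0.5084 0.0818 0.085 ] [0.507 0.08  0.104]
[[-0.016 -0.986  0.165  0.442]
 [-1.     0.02   0.022  0.037]
 [-0.025 -0.165 -0.986  0.757]
 [ 0.     0.     0.     1.   ]] [[-0.818  0.372 -0.438  0.836]
 [ 0.574  0.508 -0.642  0.48 ]
 [-0.016 -0.777 -0.63   0.533]
 [ 0.     0.     0.     1.   ]]
```

View pics/a2.png

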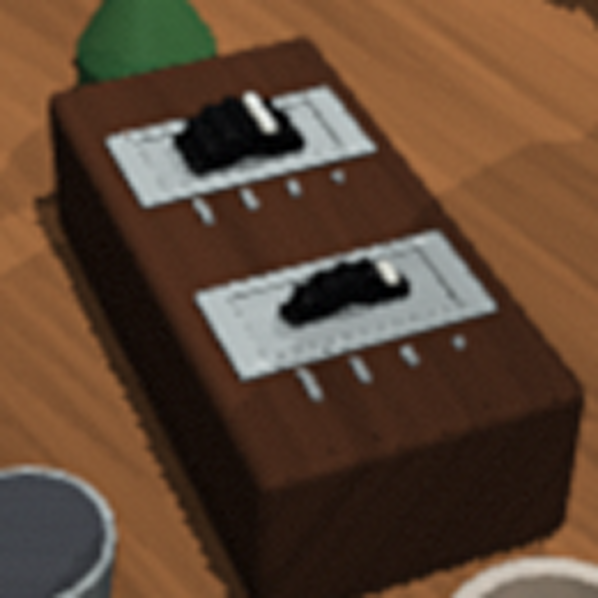

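View pics/b2.png

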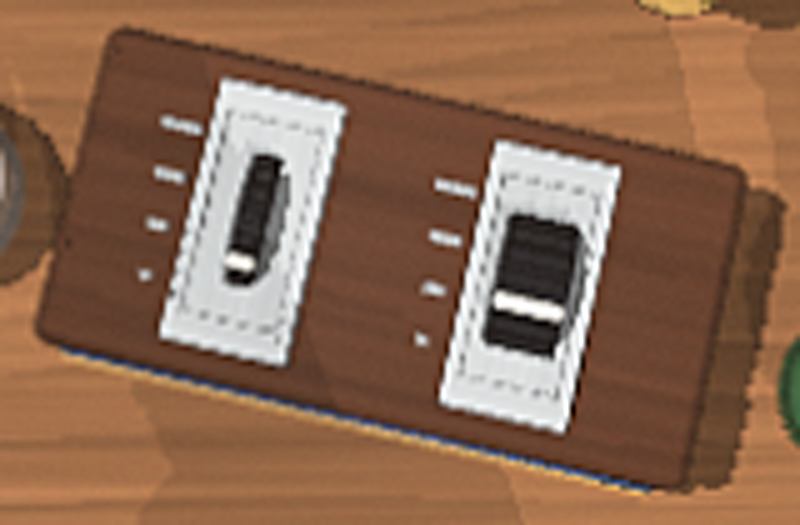

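Run:
```python
from h import *
b=dict(np.load('top.npz'));a=dict(np.load('scene.npz'))
th=np.radians(-13.3);d=np.array([np.cos(th),np.sin(th)]);n=np.array([-d[1],d[0]])
for nm,l in dict(vol=[(515,212),(583,225),(485,345),(553,357)],ridge=[(495,297),(563,311)],wood=[(118,28),(745,172),(685,488),(38,330)]).items():
  P=[pt(b,190+(u+.5)/5-.5,170+(v+.5)/5-.5,wz=.085 if nm!='ridge' else .103)[:2] for u,v in l]
  m=np.mean(P,0);print(nm,m.round(4),[(q-[.482,-.0255])@d for q in P],[(q-[.482,-.0255])@n for q in P])
# bottle highest points
for u0,u1,v0,v1 in[(345,395,228,270),(310,350,130,175),(200,236,112,158)]:
  P=np.array([pt(b,u,v) for u in range(u0,u1) for v in range(v0,v1) if b['range_z'][v,u]>0])
  P=P[P[:,2]>.03]; t=P[P[:,2]>P[:,2].max()-.015]; print('top',P[:,2].max(),t.min(0).round(3),t.max(0).round(3),'all',P.min(0).round(3),P.max(0).round(3))
```

```text
vol [ 0.4823 -0.0249] [np.float64(0.026090712411007924), np.float64(0.026686938547545436), np.float64(-0.026572991027259105), np.float64(-0.02554547377377042)] [np.float64(0.013388803612185227), np.float64(-0.013378135104841758), np.float64(0.01440638933966343), np.float64(-0.011991331147226308)]
ridge [ 0.4739 -0.0211] [np.float64(-0.008975882766725422), np.float64(-0.00872515016790037)] [np.float64(0.015372746321845565), np.float64(-0.010563685700197794)]
wood [0.4957 0.0288] [np.float64(0.0645981117784453), np.float64(0.06029114261565041), np.float64(-0.06352111563540067), np.float64(-0.05806028496731728)] [np.float64(0.18162546153965023), np.float64(-0.07122935169601537), np.float64(-0.07087413451866532), np.float64(0.18424626588257403)]
top 0.1445079565116768 [ 0.424 -0.181  0.138] [ 0.45  -0.154  0.145] all [ 0.401 -0.197  0.03 ] [ 0.473 -0.131  0.145]
top 0.10866451497678209 [ 0.603 -0.13   0.094] [ 0.664 -0.071  0.109] all [ 0.603 -0.13   0.057] [ 0.664 -0.071  0.109]
top 0.10853775546373223 [0.645 0.099 0.094] [0.706 0.159 0.109] all [0.645 0.099 0.058] [0.706 0.159 0.109]
```

Emit:
{"fn": "arm_command", "kwargs": {
  "commands": [-0.03, -0.033, 0, 0, 0, -0.04, -1, -0.06, -0.066, 0, 0, 0, -0.08, -1, -0.09, -0.1, 0, 0, 0, -0.12, -1, -0.12, -0.133, 0, 0, 0, -0.172, -1, -0.145, -0.161, 0, 0, 0, -0.172, -1, -0.17, -0.189, 0, 0, 0, -0.172, -1, -0.195, -0.217, 0, 0, 0, -0.172, -1, -0.22, -0.244, 0, 0, 0, -0.172, -1, -0.245, -0.272, 0, 0, 0, -0.172, -1, -0.27, -0.3, 0, 0, 0, -0.172, -1, -0.29, -0.322, 0, 0, 0, -0.172, -1, -0.3, -0.333, 0, 0, 0, -0.172, -1],
  "newtons": 10
}}

```text
clock: 1.1
ee_pos: [0.4012, 0.1691, 0.2134]
ee_rot: [0.118, 0.993, -0.001, -0.0]
contact_force: [0.6, 0.8, -0.8]
finger_gap: 0.0164
grip_force: 0.0
```

```bash
cat > go.py <<'E'
import sys
from h import *
from scipy.spatial.transform import Rotation as R
o=get_obs();r=R.from_quat(o['ee_rot']);M=r.as_matrix()
print(o['clock'],o['ee_pos'].round(4),M.round(4).tolist(),np.round(o['contact_force'],2),o['finger_gap'])
t=np.array([float(x) for x in sys.argv[1:4]])
print('shift',M.T@(t-o['ee_pos']))
y=np.radians(166.7);X=np.array([np.cos(y),np.sin(y),0]);Z=np.array([0,0,-1.]);G=np.c_[X,np.cross(Z,X),Z]
print('rot',R.from_matrix(M.T@G).as_rotvec())
E
python3 go.py .4665 -.0205 .17
```

```text
1.1 [0.4012 0.1691 0.2134] [[-0.9721, 0.2345, -0.0003], [0.2345, 0.9721, -0.0017], [-0.0002, -0.0018, -1.0]] [ 0.57  0.79 -0.79] 0.016353301814235627
shift [-0.10797097 -0.16890423  0.04367473]
rot [-0.00175654  0.00015803 -0.00460912]
```

Emit:
{"fn": "arm_command", "kwargs": {
  "commands": [-0.02, -0.03, 0, 0, 0, 0, -1, -0.04, -0.06, 0, 0, 0, 0, -1, -0.06, -0.09, 0, 0, 0, -0.004, -1, -0.08, -0.12, 0.01, 0, 0, -0.004, -1, -0.095, -0.147, 0.02, 0, 0, -0.004, -1, -0.104, -0.162, 0.03, 0, 0, -0.004, -1, -0.108, -0.168, 0.04, 0, 0, -0.004, -1, -0.108, -0.168, 0.043, 0, 0, -0.004, -1, -0.108, -0.168, 0.043, 0, 0, -0.004, -1, -0.108, -0.168, 0.043, 0, 0, -0.004, -1]
}}

```text
clock: 1.93
ee_pos: [0.4665, -0.0128, 0.1705]
ee_rot: [0.112, 0.994, 0.0, -0.0]
contact_force: [1.4, -0.4, 0.8]
finger_gap: 0.0006
grip_force: 0.0
```

```bash
python3 go.py .4665 -.0205 .126
python3 - <<'E'
from h import *
a=snap('scene')
cv2.imwrite('pics/c.png',cv2.resize(a['img'][100:230,190:350,::-1],None,fx=5,fy=4.6,interpolation=cv2.INTER_CUBIC)[:598])
E
```

```text
1.9333 [ 0.4665 -0.0128  0.1705] [[-0.9747, 0.2235, -0.0008], [0.2235, 0.9747, 0.0008], [0.001, 0.0006, -1.0]] [ 1.44 -0.37  0.85] 0.00059977411357244
shift [-0.00177065 -0.00756011  0.04448571]
rot [ 0.0006136  -0.00101422  0.00675743]
```

View pics/c.png

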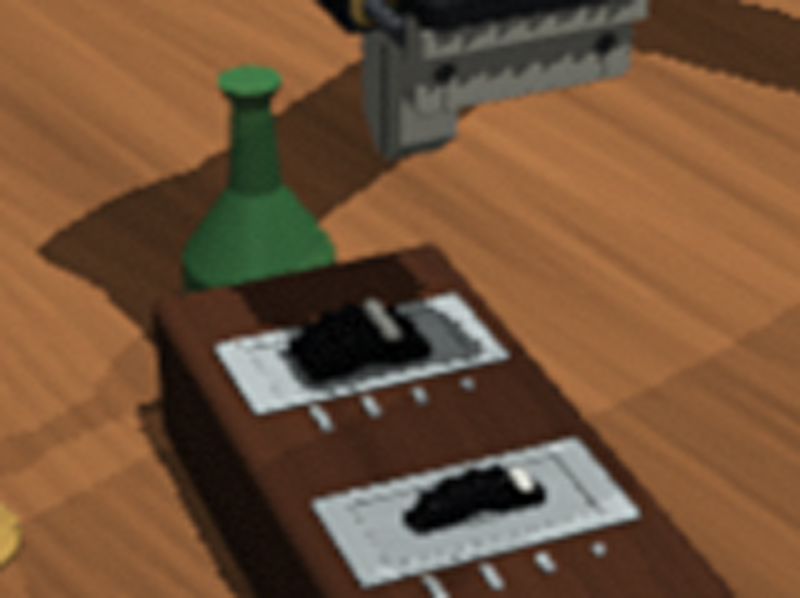

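Emit:
{"fn": "arm_command", "kwargs": {
  "commands": [-0.002, -0.0075, 0.015, 0, 0, 0.007, -1, -0.002, -0.0075, 0.028, 0, 0, 0.007, -1, -0.002, -0.0075, 0.035, 0, 0, 0.007, -1, -0.002, -0.0075, 0.038, 0, 0, 0.007, -1, -0.002, -0.0075, 0.04, 0, 0, 0.007, -1, -0.002, -0.0075, 0.042, 0, 0, 0.007, -1, -0.002, -0.0075, 0.043, 0, 0, 0.007, -1, -0.002, -0.0075, 0.044, 0, 0, 0.007, -1, -0.002, -0.0075, 0.0445, 0, 0, 0.007, -1, -0.002, -0.0075, 0.0445, 0, 0, 0.007, -1, -0.002, -0.0075, 0.0445, 0, 0, 0.007, -1]
}}

```text
clock: 2.9
ee_pos: [0.4673, -0.0224, 0.1263]
ee_rot: [0.117, 0.993, 0.0, 0.0]
contact_force: [-0.7, -0.2, -0.1]
finger_gap: 0.0005
grip_force: 0.0
```

```bash
python3 go.py .4665 -.0205 .126
```

```text
2.9 [ 0.4673 -0.0224  0.1263] [[-0.9725, 0.2327, 0.0003], [0.2327, 0.9725, 0.0], [-0.0003, 0.0001, -1.0]] [-0.67 -0.2  -0.06] 0.000495662678237293
shift [0.00123636 0.00169488 0.00027663]
rot [ 0.00010348  0.00028081 -0.0027498 ]
```

Run:
```python
from h import *
a=snap('scene');b=snap('top')
A=cv2.resize(a['img'][120:220,215:325,::-1],None,fx=3.6,fy=4.0,interpolation=cv2.INTER_CUBIC)
B=cv2.resize(b['img'][180:280,250:350,::-1],None,fx=4,fy=4,interpolation=cv2.INTER_CUBIC)
cv2.imwrite('pics/d.png',np.hstack([A,B]))
```

```text
(no output)
```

View pics/d.png

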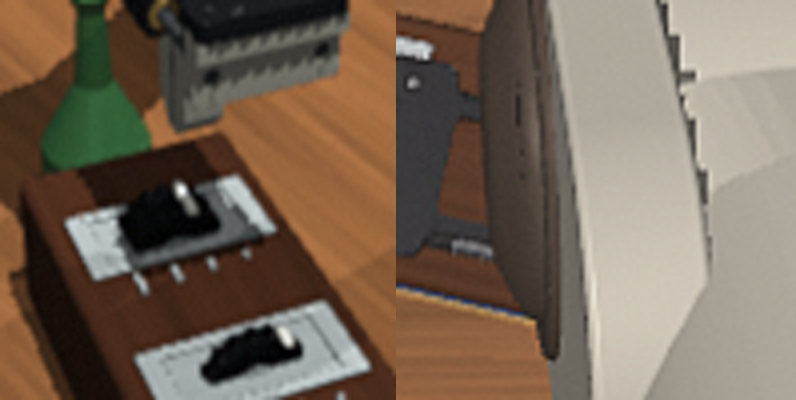

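Run:
```python
from h import *
a=dict(np.load('scene.npz'));f=K(a)
for u in(262,264,266,268):
  for v in(140,145,148,150,152,154,158): print((u,v),pt(a,u,v).round(3))
def proj(p):
  q=np.linalg.inv(a['T'])@np.r_[p,1];x=q[:2]/q[2];x*=1+a['k1']*(x@x);return x*f+[a['cx'],a['cy']]
o=get_obs();e=o['ee_pos'];print('tip',proj(e-[0,0,.025]),'tcp',proj(e),'voltop',proj([.482,-.024,.105]))
for p in[(262,167),(258,170),(265,165)]:print(p,pt(a,*p).round(3))
```

```text
(262, 140) [ 0.476 -0.026  0.163]
(262, 145) [ 0.477 -0.026  0.153]
(262, 148) [ 0.477 -0.025  0.146]
(262, 150) [ 0.476 -0.026  0.141]
(262, 152) [ 0.35  -0.205 -0.003]
(262, 154) [ 0.358 -0.194 -0.   ]
(262, 158) [ 0.442 -0.076  0.083]
(264, 140) [ 0.48  -0.015  0.169]
(264, 145) [ 0.481 -0.014  0.16 ]
(264, 148) [ 0.48  -0.015  0.153]
(264, 150) [ 0.482 -0.013  0.15 ]
(264, 152) [ 0.48  -0.014  0.144]
(264, 154) [ 0.352 -0.193 -0.002]
(264, 158) [ 0.438 -0.074  0.083]
(266, 140) [0.522 0.049 0.215]
(266, 145) [0.522 0.049 0.206]
(266, 148) [ 0.481 -0.007  0.157]
(266, 150) [ 0.481 -0.007  0.152]
(266, 152) [ 0.476 -0.014  0.143]
(266, 154) [ 0.348 -0.19  -0.002]
(266, 158) [ 0.435 -0.071  0.083]
(268, 140) [0.522 0.054 0.218]
(268, 145) [0.522 0.055 0.209]
(268, 148) [ 0.477 -0.007  0.156]
(268, 150) [ 0.477 -0.007  0.151]
(268, 152) [ 0.471 -0.015  0.14 ]
(268, 154) [ 0.343 -0.188 -0.003]
(268, 158) [ 0.433 -0.066  0.085]
tip [267.15559731 166.7565932 ] tcp [267.16733133 155.98996551] voltop [260.54479783 167.36715141]
(262, 167) [ 0.472 -0.033  0.096]
(258, 170) [ 0.486 -0.026  0.099]
(265, 165) [ 0.452 -0.051  0.084]
```

Run:
```python
from h import *
a=dict(np.load('scene.npz'))
cv2.imwrite('pics/e.png',cv2.resize(a['img'][0:200,200:400,::-1],None,fx=3,fy=3,interpolation=cv2.INTER_CUBIC))
```

```text
(no output)
```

View pics/e.png

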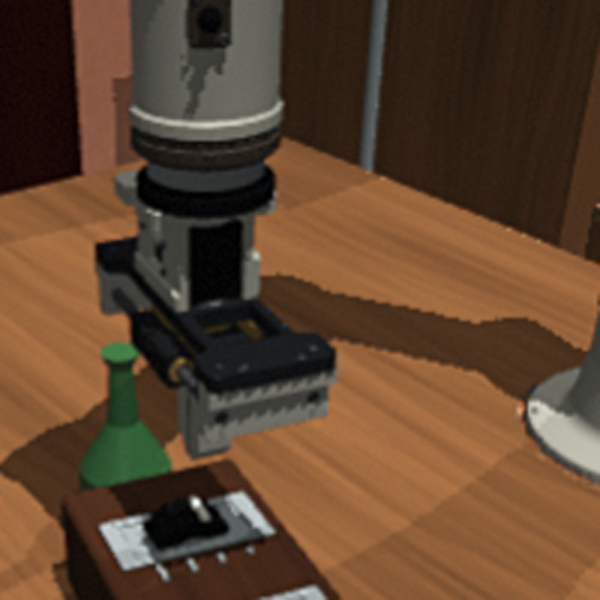

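Emit:
{"fn": "arm_command", "kwargs": {
  "commands": [0.001, 0.002, 0.008, 0, 0, 0, -1, 0.001, 0.002, 0.016, 0, 0, 0, -1, 0.001, 0.002, 0.022, 0, 0, 0, -1, 0.001, 0.002, 0.027, 0, 0, 0, -1, 0.001, 0.002, 0.03, 0, 0, 0, -1, 0.001, 0.002, 0.03, 0, 0, 0, -1, 0.001, 0.002, 0.03, 0, 0, 0, -1]
}}

```text
clock: 3.58
ee_pos: [0.4665, -0.0203, 0.0958]
ee_rot: [0.117, 0.993, -0.0, -0.0]
contact_force: [-1.1, -0.6, -0.0]
finger_gap: 0.0007
grip_force: 0.0
```

```bash
python3 go.py .4665 -.0205 .086
python3 - <<'E'
from h import *
a=snap('scene');
for u in(264,266,268):
  for v in range(158,172,2): print((u,v),pt(a,u,v).round(3))
E
```

```text
3.5833 [ 0.4665 -0.0203  0.0958] [[-0.9726, 0.2327, -0.0007], [0.2327, 0.9726, 0.0001], [0.0007, -0.0001, -1.0]] [-1.11 -0.55 -0.04] 0.0006519655039433911
shift [-7.16546657e-05 -2.36655837e-04  9.79809868e-03]
rot [-0.00010374 -0.00069175 -0.0026989 ]
(264, 158) [ 0.478 -0.018  0.128]
(264, 160) [ 0.479 -0.017  0.125]
(264, 162) [ 0.48  -0.016  0.121]
(264, 164) [ 0.479 -0.017  0.116]
(264, 166) [ 0.479 -0.017  0.111]
(264, 168) [ 0.474 -0.024  0.1  ]
(264, 170) [ 0.477 -0.02   0.099]
(266, 158) [ 0.481 -0.007  0.135]
(266, 160) [ 0.481 -0.007  0.131]
(266, 162) [ 0.482 -0.006  0.127]
(266, 164) [ 0.481 -0.008  0.121]
(266, 166) [ 0.477 -0.013  0.112]
(266, 168) [ 0.472 -0.02   0.102]
(266, 170) [ 0.476 -0.014  0.102]
(268, 158) [0.522 0.055 0.184]
(268, 160) [0.522 0.054 0.18 ]
(268, 162) [0.522 0.054 0.176]
(268, 164) [ 0.478 -0.006  0.121]
(268, 166) [ 0.471 -0.014  0.109]
(268, 168) [ 0.464 -0.024  0.096]
(268, 170) [ 0.467 -0.021  0.094]
```

Emit:
{"fn": "arm_command", "kwargs": {
  "commands": [0, 0, 0.003, 0, 0, 0, -1, 0, 0, 0.005, 0, 0, 0, -1, 0, 0, 0.007, 0, 0, 0, -1, 0, 0, 0.008, 0, 0, 0, -1, 0, 0, 0.008, 0, 0, 0, -1, 0, 0, 0.008, 0, 0, 0, -1]
}}

```text
clock: 4.13
ee_pos: [0.4669, -0.0203, 0.0883]
ee_rot: [0.117, 0.993, 0.0, 0.0]
contact_force: [0.9, -0.2, 3.3]
finger_gap: 0.0005
grip_force: 1.7
```

Emit:
{"fn": "arm_command", "kwargs": {
  "commands": [0, 0, 0.001, 0, 0, 0, -1, 0, 0, 0.002, 0, 0, 0, -1, 0, 0, 0.003, 0, 0, 0, -1, 0, 0, 0.004, 0, 0, 0, -1, 0, 0, 0.004, 0, 0, 0, -1, 0, 0, 0.004, 0, 0, 0, -1]
}}

```text
clock: 4.63
ee_pos: [0.4669, -0.0202, 0.0844]
ee_rot: [0.117, 0.993, 0.0, 0.0]
contact_force: [-2.4, -0.3, 6.8]
finger_gap: 0.0008
grip_force: 3.4
```

Emit:
{"fn": "arm_command", "kwargs": {
  "commands": [-0.003, 0, 0, 0, 0, 0, -1, -0.006, 0, -0.0003, 0, 0, 0, -1, -0.009, 0, -0.0003, 0, 0, 0, -1, -0.012, 0, -0.0003, 0, 0, 0, -1, -0.015, 0, -0.0003, 0, 0, 0, -1, -0.018, 0, -0.0003, 0, 0, 0, -1, -0.021, 0, -0.0003, 0, 0, 0, -1, -0.024, 0, -0.0003, 0, 0, 0, -1, -0.027, 0, -0.0003, 0, 0, 0, -1, -0.03, 0, 0, 0, 0, 0, -1, -0.032, 0, 0, 0, 0, 0, -1, -0.032, 0, 0, 0, 0, 0, -1]
}}

```text
clock: 5.63
ee_pos: [0.5001, -0.0284, 0.0849]
ee_rot: [0.117, 0.993, -0.0, 0.002]
contact_force: [2.5, -1.9, 6.1]
finger_gap: 0.0006
grip_force: 2.6
```

Emit:
{"fn": "arm_command", "kwargs": {
  "commands": [0, 0, 0, 0, 0, 0, -1, 0, 0, 0, 0, 0, 0, -1, 0, 0, 0, 0, 0, 0, -1]
}}

```text
clock: 5.88
ee_pos: [0.4998, -0.0284, 0.0849]
ee_rot: [0.117, 0.993, -0.0, 0.002]
contact_force: [2.0, -1.4, 5.3]
finger_gap: 0.0006
grip_force: 2.6
```

Emit:
{"fn": "arm_command", "kwargs": {
  "commands": [0.001, 0, 0, 0, 0, 0, -1, 0.002, 0, 0, 0, 0, 0, -1, 0.002, 0, -0.003, 0, 0, 0, -1, 0.002, 0, -0.006, 0, 0, 0, -1, 0.002, 0, -0.015, 0, 0, 0, -1, 0.002, 0, -0.04, 0, 0, 0, -1, 0.002, 0, -0.07, 0, 0, 0, -1, 0.002, 0, -0.08, 0, 0, 0, -1]
}}

```text
clock: 6.55
ee_pos: [0.4971, -0.027, 0.1675]
ee_rot: [0.117, 0.993, 0.0, 0.002]
contact_force: [1.1, 0.0, -0.2]
finger_gap: 0.0003
grip_force: 0.0
```

Run:
```python
from h import *
a=snap('scene');b=snap('top')
A=cv2.resize(a['img'][145:235,210:310,::-1],None,fx=5,fy=5,interpolation=cv2.INTER_CUBIC)
cv2.imwrite('pics/f.png',A)
```

```text
(no output)
```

View pics/f.png

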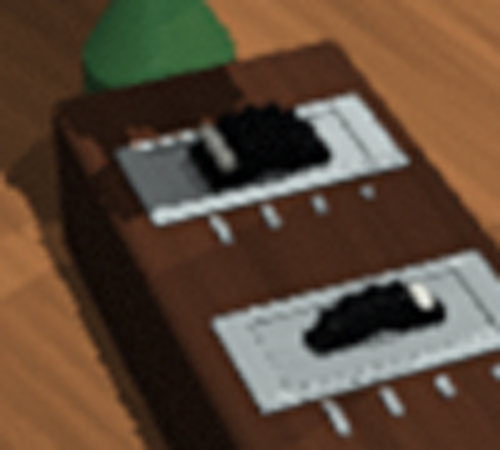

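Run:
```python
from h import *
a=dict(np.load('scene.npz'));f=K(a)
def proj(p):
  q=np.linalg.inv(a['T'])@np.r_[p,1];x=q[:2]/q[2];x*=1+a['k1']*(x@x);return x*f+[a['cx'],a['cy']]
th=np.radians(-13.3);d=np.array([np.cos(th),np.sin(th),0])
for k in(-2,-1,0,1,2,3):
  t=np.radians(20*k);p=np.array([.482,-.024,.075])+30e-3*(np.sin(t)*d+[0,0,np.cos(t)])
  q=proj(p);print(k,q.round(1),((q-[210,145])*5).round())
print('a2 crop -1 measured pixel',210+260/4.6,145+113/4.6)
```

```text
-2 [269.7 168.1] [298. 116.]
-1 [265.4 167. ] [277. 110.]
0 [260.5 167.4] [253. 112.]
1 [255.6 169.3] [228. 122.]
2 [251.3 172.6] [207. 138.]
3 [248.2 176.7] [191. 159.]
a2 crop -1 measured pixel 266.5217391304348 169.56521739130434
```

```bash
python3 -c "
from workcell import order
print(order.finish_job())"
```

```text
the job is handed in; nothing more can be done
None
```

I turned the volume wheel up three clicks, from about -1 to +2 by the camera, and handed the job in with the finger lifted clear. The finger never went near the tuning wheel, and its white ridge looks unmoved in the last picture. The judge's result was not shown.

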